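# Find and seat the rocking manifold cover

## Task

One of the four identical steel covers on the drinks manifold is not seated: it looks like the others, but it rocks when pressed near its edge. Feel the covers with the fingertips, pressing near the edge, until you find the one that rocks; then press it fully home and level, and finish still pressing down on it with the fingers, so that its sticky collar can grip. Press only: do not lift or prise up any cover, and leave everything else on the bench where it is.

Things in the scene. Friction and masses are not known exactly. Their poses are not given: they have to be found in the camera images.
- manifold: Fixed grey drinks manifold, 110 (x) by 420 (y) by 40 mm high, on an 18 mm beech board. Origin: centre of its underside; z up, x towards its brass hose tails (to x = 92 mm). Its flat deck is at z = 40 mm; the covers stand on it at x = 0, y = -120, -40, 40, 120 mm. Not listed: a small fixed iron vise with a bent chrome opener, 190 mm tall, stands off the left (+y) end; keep clear.
- cover_a_top (a point): Cover A: centre of the top face of one of four identical round plain-steel covers, 56 mm across, 10 mm deep, dealt to the four places at random. The tops start 18 to 22 mm above the deck, uneven because the rubber collars under them differ, so height tells nothing. z: the cover's upward axis, which leans when the cover rocks.
- cover_b_top (a point): Cover B: centre of the top face of one of four identical round plain-steel covers, 56 mm across, 10 mm deep, dealt to the four places at random. The tops start 18 to 22 mm above the deck, uneven because the rubber collars under them differ, so height tells nothing. z: the cover's upward axis, which leans when the cover rocks.
- cover_c_top (a point): Cover C: centre of the top face of one of four identical round plain-steel covers, 56 mm across, 10 mm deep, dealt to the four places at random. The tops start 18 to 22 mm above the deck, uneven because the rubber collars under them differ, so height tells nothing. z: the cover's upward axis, which leans when the cover rocks.
- cover_d_top (a point): Cover D: centre of the top face of one of four identical round plain-steel covers, 56 mm across, 10 mm deep, dealt to the four places at random. The tops start 18 to 22 mm above the deck, uneven because the rubber collars under them differ, so height tells nothing. z: the cover's upward axis, which leans when the cover rocks.
- place_a (a point): Fixed point under cover A, 30 mm straight below its top's start; z up. A seated cover does not give. The unseated one, pressed with 3 to 4 N, 18 to 25 mm off centre, dips 2 to 5 mm there, leans over 0.15 rad, and springs back when let go; pressed at its centre it stays up until about 8 N, then goes down 6 mm to a firm stop and stays, level.
- place_b (a point): Fixed point under cover B, 30 mm straight below its top's start; z up. A seated cover does not give. The unseated one, pressed with 3 to 4 N, 18 to 25 mm off centre, dips 2 to 5 mm there, leans over 0.15 rad, and springs back when let go; pressed at its centre it stays up until about 8 N, then goes down 6 mm to a firm stop and stays, level.
- place_c (a point): Fixed point under cover C, 30 mm straight below its top's start; z up. A seated cover does not give. The unseated one, pressed with 3 to 4 N, 18 to 25 mm off centre, dips 2 to 5 mm there, leans over 0.15 rad, and springs back when let go; pressed at its centre it stays up until about 8 N, then goes down 6 mm to a firm stop and stays, level.
- place_d (a point): Fixed point under cover D, 30 mm straight below its top's start; z up. A seated cover does not give. The unseated one, pressed with 3 to 4 N, 18 to 25 mm off centre, dips 2 to 5 mm there, leans over 0.15 rad, and springs back when let go; pressed at its centre it stays up until about 8 N, then goes down 6 mm to a firm stop and stays, level.
- stopper_mid (a point): Nickel bottle stopper, 24 mm across, 42 mm tall, loose, standing on one end of the manifold's deck; point half-way up. To be left alone.
- shaker_cap_mid (a point): Dented copper shaker cap, 52 mm across, 45 mm tall, loose, behind the manifold; point half-way up. To be left alone.
- spanner_mid (a point): Steel adjustable spanner, about 205 mm long, 11 mm thick, lying loose in front of the manifold; point on its shank, x towards its jaws. To be left alone.
- pourer_block_mid (a point): Clear acrylic pourer block, 50 x 70 x 30 mm, loose, behind the manifold; point at its centre. To be left alone.
- jigger_mid (a point): Steel double-cone jigger, 42 mm across, 75 mm tall, loose, standing off the manifold's right (-y) end; point half-way up. To be left alone.

How it is judged:
By the outcome, as a careful person would: the job done as asked, in the order asked, and still so for the second after the job is handed in, while the arm keeps its last pose, push and grip.
It also fails if it takes over 51 s, if anything falls off the work surface, if the arm or the gripper's body presses on something with over 40 N, if the wrist force passes 120 N, or if a joint passes its speed limit or range.

## Robot

A 6-joint arm with a two-finger parallel gripper is mounted at the origin on the work surface. World frame = base frame: x ahead of the robot, y to its left, z up, the work surface at z = 0. Lengths are in m, angles in rad, forces in N, time in s.
With the tool pointing down it reaches from about 0.275 to 0.725 m from the base axis. Payload 15.9 kg.
Tool frame: the origin (TCP) lies midway between the tips of the shut fingers; the grasp point (between the pads) lies 19 mm behind it (r.pinch_z is the y of the grasp point in the tool frame, in m); y points along the fingers, z is the direction in which the jaws open and shut, and the axes are right-handed (so a half turn about y gives the same grasp; the last joint's range is limited). The gripper opens to 85 mm and grips with 20 to 120 N. Pads are 22 mm wide; open, the fingers measure 114 mm over their backs; the gripper's body (76 mm by 85 mm) begins 54 mm behind the grasp point. The pads swing forward as they close: fully open they stand 13 mm farther back than shut.
Start: joints at [-1.174, 0.213, -0.034, 1.323, 0, 1.571], TCP at [0.193, -0.461, 0.231] pointing down, gripper open.
Joint ranges: [-2.98, 2.98], [-0.74, 1.72], [-1.14, 1.35], [-2.1, 2.04], [-1.57, 1.44], [-3.14, 3.14]. Speed limits (rad/s): [1.89, 1.89, 2.39, 2.57, 3.14, 3.14].

## Interface

Orientations are given as a unit quaternion [w, x, y, z].
In Python, from workcell import r gives the robot as it stands. Calls block until the motion is done:
- r.goto(position, orientation): joint-space move of the TCP to a pose.
- r.line_to(position, ori=None, speed=0.15, until_force=None): straight line of the TCP; ori=None keeps the orientation; speed is the mean speed in m/s. With until_force (N) it stops when the force on the tool has changed by that much, and returns True; else False.
- r.goto_joints(angles): joint-space move.
- r.open() and r.clamp(): open the fingers fully, or close them until they stop; the grip force is fixed at half the most.
- r.sleep(seconds).
- r.solve_ik(position, orientation): joint angles nearest the present ones, or None.
- r.snapshot(name): name is "scene" or "top" or "wrist"; returns a dict with "image" (400x640x3 uint8, red, green, blue), "vfov" (degrees; the focal length in pixels is half the picture's height over the tangent of half this angle, whatever the lens; pixels are square), "cx", "cy" (the principal point, pixels), "pose" (4x4, takes a point from camera to world coordinates). Camera axes: x right, y up, looking along -z (the intrinsics and any distortion apply to the point x, -y, -z); pixel columns grow to the right and rows downward; lengths in m; the calibration is good to about 2 mm. The wrist camera is an equidistant fisheye: a pixel r from the principal point sees the ray r / f radians off the axis. A picture is of the moment at which its call begins. There is no depth.
A pose or a line that the arm cannot do raises r.PlanningError and nothing moves.
- r.job_done(): hands the job in, once; it reports no verdict.
Readings, each from a call of its own:
- r.read_time(): time.
- r.read_joint_pos(): joint angles.
- r.read_joint_velocities(): joint speeds.
- r.read_joint_efforts(): joint torques, N m.
- r.read_tool_pos(): TCP position.
- r.read_eef_rot(): TCP orientation.
- r.read_contact_force(): force on the tool from outside, world axes, zero at the start.
- r.read_ft_torque(): the same for the moment, N m.
- r.read_opening(): finger opening in m.
Only numpy, scipy, OpenCV 4.12 (cv2) and the standard library are available. Lean on these libraries where they do the work, as an engineer would, in place of code of your own. Each camera call takes 0.05 s, during which the arm holds its last target.

## Working session

There is one attempt and no reset: what is moved stays moved. The work goes in short steps, each a Python script; the robot and the scene stay as the last script left them, time stands still between calls to the robot, and variables do not carry over. Pictures are saved under pics/ and viewed, and the job is handed in when it is done.

```bash
mkdir -p pics; ls
python3 - <<'E'
from workcell import r
import cv2, numpy as np
for n in ("scene","top","wrist"):
    s=r.snapshot(n); cv2.imwrite(f"pics/{n}0.png",s["image"][:,:,::-1])
    print(n,s["vfov"],s["cx"],s["cy"]); print(np.round(s["pose"],4).tolist())
print(r.read_time(),r.read_eef_rot(),r.read_contact_force(),r.pinch_z)
E
```

```text
pics
scene 44.919657092001586 314.7812795077215 195.76536834292597
[[-0.1858, -0.775, 0.604, 1.1627], [0.9826, -0.1495, 0.1104, 0.0696], [0.0047, 0.614, 0.7893, 0.8074], [0.0, 0.0, 0.0, 1.0]]
top 46.86206401220695 322.5966452459817 193.35405182506508
[[0.0213, 0.9873, -0.1572, 0.4435], [-0.9998, 0.0217, 0.0009, -0.0214], [0.0043, 0.1571, 0.9876, 1.0251], [0.0, 0.0, 0.0, 1.0]]
wrist 65.70646984690485 320.57295302904777 195.51437132216003
[[0.3854, 0.8838, 0.2653, 0.2597], [-0.9227, 0.3695, 0.1096, -0.433], [-0.0012, -0.2871, 0.9579, 0.3738], [0.0, 0.0, 0.0, 1.0]]
0.15 [ 0.13930409 -0.13944285  0.69352124 -0.69294902] [ 1.09687711 -0.06052118  0.54184825] -0.0187
```

View pics/scene0.png

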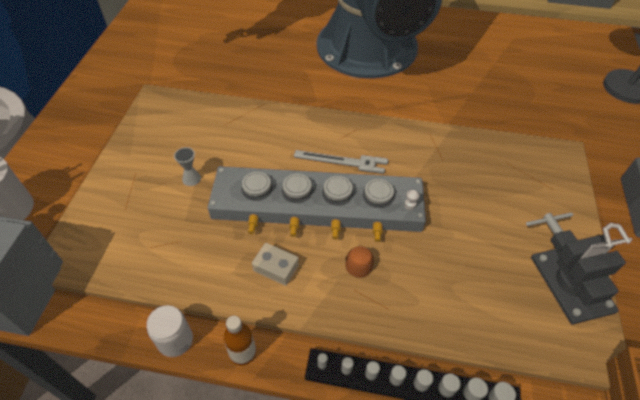

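View pics/top0.png

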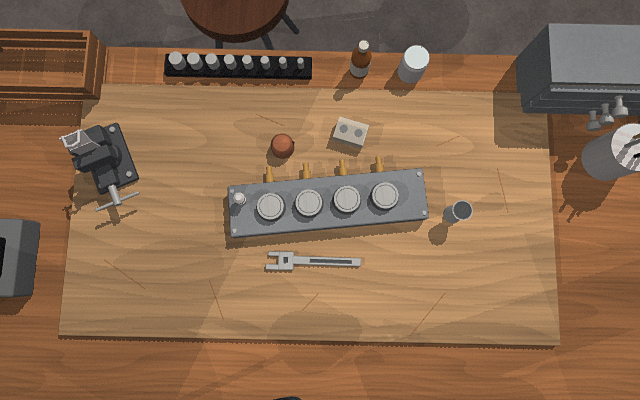

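The scene view shows the manifold at centre with the covers at about (256,184), (297,185), (338,187) and (379,190), and the stopper at (412,198). In the top view the covers are at about (270,206), (308,203), (347,199) and (385,195). The stopper is at (238,198) on the +y end and the vise is far left at about (105,160). I'll localise the covers next.

```bash
cat > h.py <<'E'
import numpy as np, cv2
def ray(s,u,v):
    f=s["image"].shape[0]/2/np.tan(np.radians(s["vfov"])/2)
    d=np.array([(u-s["cx"])/f,-(v-s["cy"])/f,-1]); P=np.array(s["pose"])
    return P[:3,3],P[:3,:3]@d
def onz(s,u,v,z):
    o,d=ray(s,u,v); return o+d*(z-o[2])/d[2]
def proj(s,p):
    P=np.array(s["pose"]); c=P[:3,:3].T@(np.array(p)-P[:3,3]); f=s["image"].shape[0]/2/np.tan(np.radians(s["vfov"])/2)
    return s["cx"]+f*c[0]/-c[2], s["cy"]-f*c[1]/-c[2]
E
python3 - <<'E'
from workcell import r
from h import *
out={}
t=r.snapshot("top"); c=r.snapshot("scene")
for n,s,(x0,y0,x1,y1) in (("top",t,(215,150,480,280)),("scene",c,(190,140,440,250))):
    im=s["image"][y0:y1,x0:x1,::-1]
    b=cv2.resize(im,None,fx=3,fy=3,interpolation=cv2.INTER_CUBIC)
    cv2.imwrite(f"pics/{n}_crop.png",b)
    g=cv2.cvtColor(b,cv2.COLOR_BGR2GRAY)
    if n=="top":
        h=cv2.HoughCircles(g,cv2.HOUGH_GRADIENT,1.5,60,param1=120,param2=25,minRadius=28,maxRadius=55)
        for q in h[0][:8]:
            u,v=(q[0]+.5)/3-.5+x0,(q[1]+.5)/3-.5+y0; print(np.round([u,v,q[2]/3],1),onz(s,u,v,.078).round(4))
E
```

```text
[383.9 195.9  14.5] [ 0.5917 -0.1497  0.078 ]
[346.9 198.4  11.1] [ 0.5848 -0.0729  0.078 ]
[269.4 205.4  11.3] [0.5666 0.0872 0.078 ]
[308.9 201.9  10.7] [0.5757 0.0057 0.078 ]
[246.4 220.9  18. ] [0.5334 0.1332 0.078 ]
[461.4 209.9   9.7] [ 0.5659 -0.3101  0.078 ]
[366.4 210.4  14.7] [ 0.5606 -0.1136  0.078 ]
[326.4 221.4  18. ] [ 0.536  -0.0314  0.078 ]
```

View pics/top_crop.png

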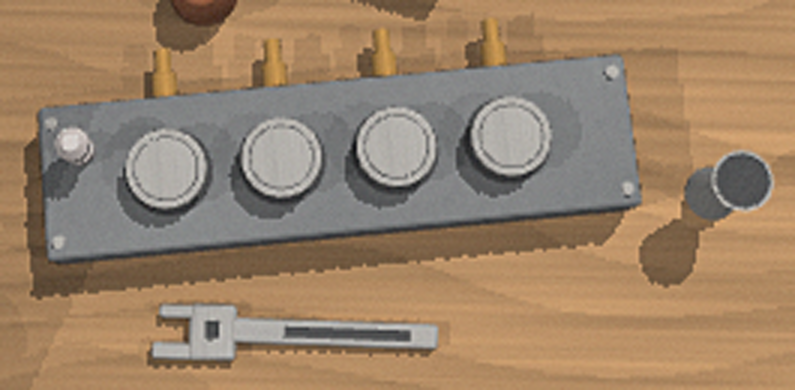

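View pics/scene_crop.png

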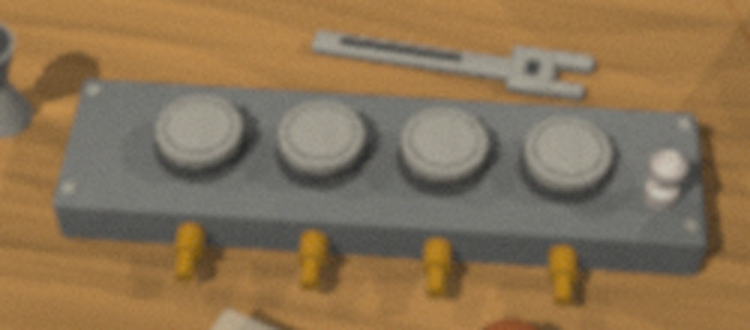

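View pics/wrist0.png

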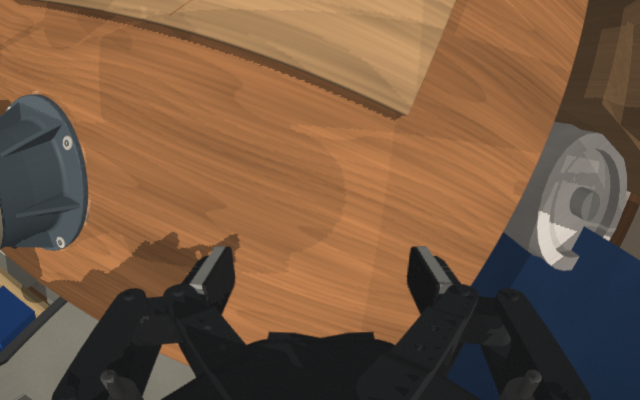

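The top crop shows the cover rims centred near crop pixels (166,168), (280,157), (396,146) and (510,136). The deck corners are near (40,108), (52,262), (640,205) and (622,57). I'll fit the manifold pose from these and check the arm's reach.

```bash
cat >> h.py <<'E'
from scipy.spatial.transform import Rotation as Ro
def quat(R):
    q=Ro.from_matrix(R).as_quat(); return np.array([q[3],q[0],q[1],q[2]])
def ori(yaw,tilt=0.,flip=1):
    # tool x ~ manifold x, tool y down (tilted to point towards +x by tilt), tool z = manifold y
    R=np.array([[1,0,0],[0,0,1],[0,-1,0]],float)  # columns x=X, y=-Z, z=Y
    if flip<0: R=R@np.diag([-1,1,-1])
    return quat(Ro.from_euler('z',yaw).as_matrix()@Ro.from_euler('y',-tilt).as_matrix()@R)
E
python3 - <<'E'
from workcell import r
from h import *
t=r.snapshot("top"); c=r.snapshot("scene")
def full(p,x0,y0): return (p[0]+.5)/3-.5+x0,(p[1]+.5)/3-.5+y0
M=[];W=[]
for y,p in zip((120,40,-40,-120),((166,168),(280,157),(396,146),(510,136))):
    w=onz(t,*full(p,215,150),.078); print('top',y,w.round(4)); M.append((0,y/1000));W.append(w[:2])
for y,p in zip((-120,-40,40,120),((199,130),(322,137),(445,144),(568,152))):
    print('scene',y,onz(c,*full(p,190,140),.078).round(4))
for m,p in zip(((55,210),(-55,210),(-55,-210),(55,-210)),((40,108),(52,262),(640,205),(622,57))):
    w=onz(t,*full(p,215,150),.058); M.append((m[0]/1000,m[1]/1000));W.append(w[:2])
M=np.array(M);W=np.array(W)
a=M-M.mean(0);b=W-W.mean(0)
yaw=np.arctan2((a[:,0]*b[:,1]-a[:,1]*b[:,0]).sum(),(a*b).sum())
Rm=np.array([[np.cos(yaw),-np.sin(yaw)],[np.sin(yaw),np.cos(yaw)]]);o=W.mean(0)-Rm@M.mean(0)
print('yaw',yaw,'o',o);print(((M@Rm.T+o-W)*1000).round(1).tolist())
R0=Ro.from_quat(np.roll(r.read_eef_rot(),-1)).as_matrix();print(R0.round(2))
print([np.round(r.read_contact_force(),2).tolist() for _ in range(4)])
print(r.read_joint_pos())
for y in (-.12,-.04,.04,.12):
  for fl in (1,-1):
    for tl in (.35,0):
      p=np.r_[o+Rm@[-.0115 if tl else 0,y],.10]
      q=r.solve_ik(p,ori(yaw,tl,fl)); print(y,fl,tl,None if q is None else np.round(q,2))
print(r.read_time())
E
```

```text
top 120 [0.5661 0.0859 0.078 ]
top 40 [0.5755 0.0076 0.078 ]
top -40 [ 0.5849 -0.0724  0.078 ]
top -120 [ 0.5937 -0.1513  0.078 ]
scene -120 [ 0.5952 -0.1508  0.078 ]
scene -40 [ 0.5858 -0.0711  0.078 ]
scene 40 [0.5765 0.008  0.078 ]
scene 120 [0.568  0.0867 0.078 ]
yaw 0.1150973487894729 o [ 0.57954045 -0.03318812]
[[-0.4, 0.1], [-0.5, -1.0], [-0.8, -0.5], [-0.3, -1.1], [0.5, 2.6], [-0.2, 4.2], [-0.8, -2.8], [2.6, -1.5]]
[[-0.92 -0.    0.39]
 [-0.39  0.   -0.92]
 [ 0.   -1.   -0.  ]]
[[-0.38, 0.01, 0.37], [-0.38, 0.01, 0.37], [-0.38, 0.01, 0.37], [-0.38, 0.01, 0.37]]
[-1.17401673e+00  2.13014583e-01 -3.45263742e-02  1.32348812e+00
 -6.98562191e-06  1.57081862e+00]
-0.12 1 0.35 [-0.34  0.22 -0.44  0.59  0.15 -0.43]
-0.12 1 0 [-0.25  0.5   0.03  1.11  0.   -0.37]
-0.12 -1 0.35 [-0.34  0.22 -0.44  0.59  0.15  2.71]
-0.12 -1 0 [-0.25  0.5   0.03  1.11  0.    2.78]
-0.04 1 0.35 [-0.18  0.16 -0.51  0.56  0.1  -0.28]
-0.04 1 0 [-0.12  0.45 -0.04  1.08  0.   -0.24]
-0.04 -1 0.35 [-0.18  0.16 -0.51  0.56  0.1   2.86]
-0.04 -1 0 [-0.12  0.45 -0.04  1.08  0.    2.9 ]
0.04 1 0.35 [-0.02  0.13 -0.56  0.54  0.04 -0.12]
0.04 1 0 [ 0.01  0.42 -0.08  1.07  0.   -0.1 ]
0.04 -1 0.35 [-0.02  0.13 -0.56  0.54  0.04  3.02]
0.04 -1 0 [ 0.01  0.42 -0.08  1.07  0.    3.04]
0.12 1 0.35 [ 0.16  0.12 -0.57  0.53 -0.02  0.04]
0.12 1 0 [ 0.15  0.42 -0.09  1.06  0.    0.04]
0.12 -1 0.35 [ 0.16  0.12 -0.57  0.53 -0.02 -3.1 ]
0.12 -1 0 [ 0.15  0.42 -0.09  1.06  0.   -3.11]
0.35
```

```bash
cat >> h.py <<'E'
YAW=.1151; O=np.array([.5802,-.0327])
RM=np.array([[np.cos(YAW),-np.sin(YAW)],[np.sin(YAW),np.cos(YAW)]])
TILT=.35
def xy(mx,my): return O+RM@[mx,my]
def probe(r,y,shots=True):
    q=ori(YAW,TILT); e=xy(-.0115,y)   # contact edge ~22 mm off centre, robot side
    r.goto(np.r_[e,.095],q); r.sleep(.15)
    f0=r.read_contact_force()
    h=r.line_to(np.r_[e,.072],speed=.015,until_force=1.2)
    z1=r.read_tool_pos()[2]; f1=r.read_contact_force()-f0
    print(y,'touch',h,'z',round(z1*1e3,2),f1.round(2),'t',r.read_time())
    if not h: return
    h2=r.line_to(np.r_[e,z1-.006],speed=.008,until_force=max(3.4-f1[2],.5))
    z2=r.read_tool_pos()[2]; f2=r.read_contact_force()-f0
    print('  press',h2,'dip mm',round((z1-z2)*1e3,2),f2.round(2),'torque',np.round(r.read_ft_torque(),3),'t',r.read_time())
    if shots:
        for n in ("wrist","scene"): cv2.imwrite(f"pics/{n}_p{int(y*1000)}.png",r.snapshot(n)["image"][:,:,::-1])
    r.line_to(np.r_[e,.095],speed=.06); print('  back t',r.read_time())
E
python3 - <<'E'
from workcell import r
from h import *
r.clamp(); print(r.read_opening(),r.read_time())
r.goto(np.r_[xy(-.0115,-.12),.15],ori(YAW,TILT)); print(r.read_time())
probe(r,-.12)
E
```

```text
-2.9650223897735224e-05 1.1167
2.925
-0.12 touch True z 80.26 [-0.68 -0.8   4.94] t 4.375
  press True dip mm 0.0 [-1.   -0.26  6.17] torque [ 0.058  0.256 -0.039] t 4.5917
  back t 5.0917
```

View pics/wrist_p-120.png

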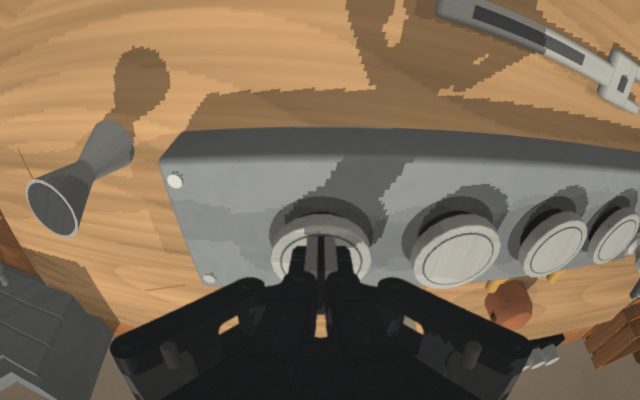

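View pics/scene_p-120.png

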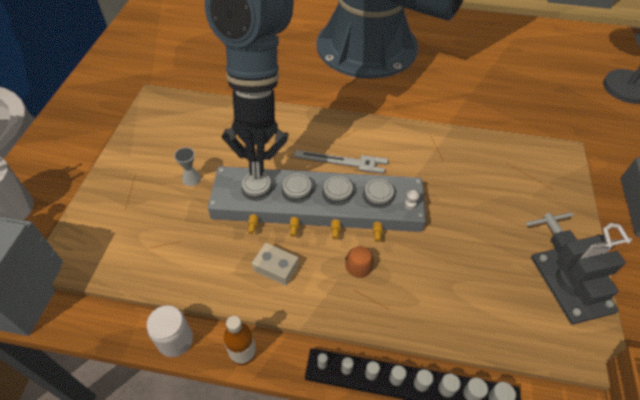

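```bash
cat >> h.py <<'E'
def fproj(s,p):
    P=np.array(s["pose"]); c=P[:3,:3].T@(np.array(p)-P[:3,3]); f=s["image"].shape[0]/2/np.tan(np.radians(s["vfov"])/2)
    x,y,z=c[0],-c[1],-c[2]; rr=np.hypot(x,y); th=np.arctan2(rr,z)
    return s["cx"]+f*th*x/rr, s["cy"]+f*th*y/rr
E
python3 - <<'E'
from workcell import r
from h import *
s=r.snapshot("wrist"); tp=r.read_tool_pos(); R=Ro.from_quat(np.roll(r.read_eef_rot(),-1)).as_matrix()
im=s["image"][:,:,::-1].copy()
x0,y0,x1,y1=220,180,420,330
b=cv2.resize(im[y0:y1,x0:x1],None,fx=4,fy=4,interpolation=cv2.INTER_CUBIC)
for dx,col in ((-.011,(0,0,255)),(-.007,(0,255,255)),(0,(0,255,0)),(.011,(255,0,0))):
    u,v=fproj(s,tp+R@[dx,0,0]); print(dx,round(u,1),round(v,1)); cv2.circle(b,(int((u-x0)*4),int((v-y0)*4)),4,col,-1)
for m in (-.028,-.022,0,.028):
    u,v=fproj(s,np.r_[xy(m,-.12),.0765]); cv2.circle(b,(int((u-x0)*4),int((v-y0)*4)),5,(255,0,255),2)
cv2.imwrite("pics/wz.png",b); print(tp, r.read_time())
E
```

```text
-0.011 321.3 232.3
-0.007 321.3 239.5
0 321.3 251.7
0.011 321.3 270.0
[ 0.58260191 -0.15325594  0.09510103] 5.1417
```

View pics/wz.png

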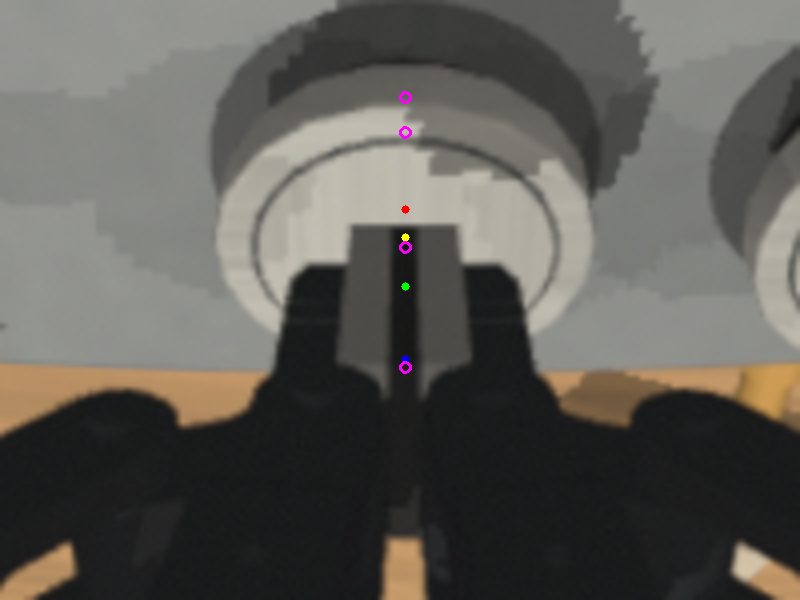

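The fingertip edge sits about 8.7 mm from the TCP, so that press was about 20 mm off centre. The cover at y=-120 took 6 N with no dip, so it is seated. I'll shift the press 2 mm outward and probe the others.

```bash
sed -i 's/xy(-.0115,y)/xy(-.0138,y)/; s/speed=.015,until_force=1.2/speed=.010,until_force=1.2/' h.py
python3 - <<'E'
from workcell import r
from h import *
probe(r,-.04)
E
```

```text
-0.04 touch True z 81.33 [-0.08  0.54  4.73] t 7.0583
  press True dip mm 0.01 [-0.7  -0.29  5.  ] torque [ 0.034  0.245 -0.016] t 7.2667
  back t 7.75
```

Run:
```python
from workcell import r
from h import *
probe(r,.04)
```

```text
0.04 touch True z 78.22 [ 2.42  1.09 -0.18] t 9.8333
  press True dip mm 2.5 [0.26 0.14 3.4 ] torque [0.049 0.103 0.006] t 10.2833
  back t 10.8583
```

Run:
```python
import cv2,numpy as np
a=cv2.imread("pics/wrist_p-40.png")[180:330,220:420];b=cv2.imread("pics/wrist_p40.png")[180:330,220:420]
cv2.imwrite("pics/cmp.png",cv2.resize(np.hstack([a,b]),None,fx=2,fy=2,interpolation=cv2.INTER_CUBIC))
```

```text
(no output)
```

View pics/cmp.png

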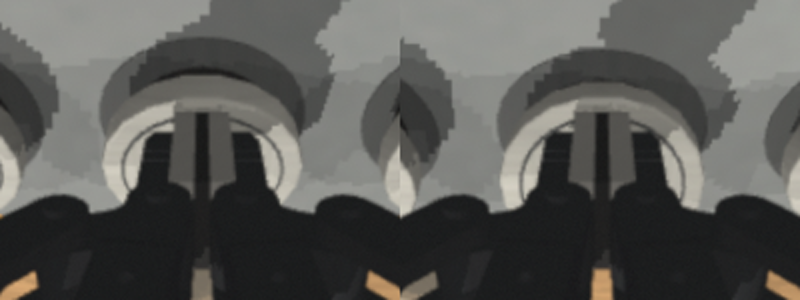

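The wrist comparison shows the +40 cover (right) leaning under the finger, with no dark gap beneath its near rim. The -40 cover (left) stays level with the gap visible. So the y=+40 cover rocks, and I'll press it level at its centre.

Run:
```python
from workcell import r
from h import *
c=xy(0,.04); q=ori(YAW)
r.goto(np.r_[c,.095],q); r.sleep(.2)
cv2.imwrite("pics/wrist_pre.png",r.snapshot("wrist")["image"][:,:,::-1])
f0=r.read_contact_force(); np.save("f0.npy",f0)
h=r.line_to(np.r_[c,.066],speed=.010,until_force=16)
z=r.read_tool_pos(); print(h,z,(r.read_contact_force()-f0).round(2),np.round(r.read_ft_torque(),3),r.read_time())
r.sleep(.3); print((r.read_contact_force()-f0).round(2),r.read_tool_pos())
for n in ("wrist","scene"): cv2.imwrite(f"pics/{n}_fin.png",r.snapshot(n)["image"][:,:,::-1])
```

```text
True [0.57566665 0.00705127 0.07293995] [-1.64 -0.05  8.71] [-0.018  0.416  0.01 ] 13.7917
[-2.56 -0.66 10.54] [0.57565668 0.00705299 0.07291289]
```

Run:
```python
from workcell import r
from h import *
f0=np.load("f0.npy"); c=xy(0,.04)
h=r.line_to(np.r_[c,.069],speed=.005,until_force=10)
print(h,r.read_tool_pos(),(r.read_contact_force()-f0).round(2),r.read_time())
for i in range(3):
    r.sleep(.2); print((r.read_contact_force()-f0).round(2),r.read_tool_pos().round(5))
for n in ("wrist","scene"): cv2.imwrite(f"pics/{n}_fin2.png",r.snapshot(n)["image"][:,:,::-1])
a=cv2.imread("pics/wrist_pre.png")[180:330,220:420];b=cv2.imread("pics/wrist_fin2.png")[180:330,220:420]
cv2.imwrite("pics/cmp2.png",cv2.resize(np.hstack([a,b]),None,fx=2,fy=2,interpolation=cv2.INTER_CUBIC))
cv2.imwrite("pics/sc2.png",cv2.resize(cv2.imread("pics/scene_fin2.png")[140:250,190:440],None,fx=3,fy=3))
```

```text
True [0.57566226 0.00705797 0.07293593] [-2.91  0.25  9.42] 14.4917
[-3.21 -0.25  8.93] [0.57568 0.00704 0.07295]
[-2.05 -0.51  9.27] [0.57566 0.00703 0.07294]
[-2.54 -0.32  9.3 ] [0.57566 0.00703 0.07294]
```

View pics/cmp2.png

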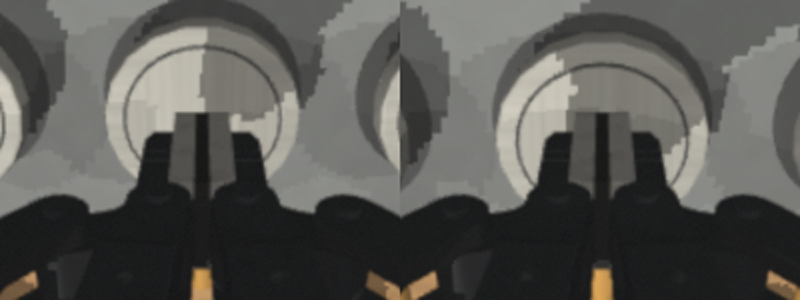

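View pics/sc2.png

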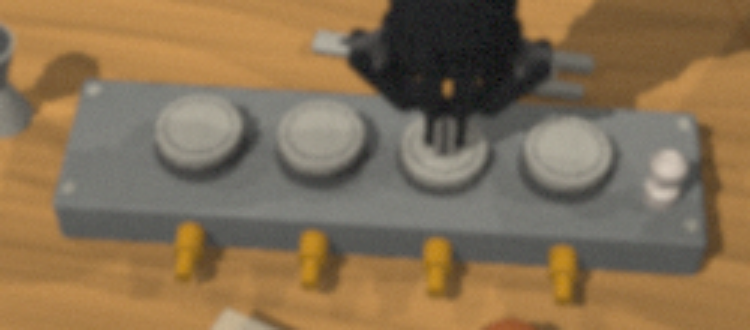

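Run:
```python
from workcell import r
from h import *
f0=np.load("f0.npy"); c=xy(0,.04)
for z in (.0727,.0724,.0721,.0718,.0714,.0710):
    r.line_to(np.r_[c,z],speed=.005); r.sleep(.15)
    f=r.read_contact_force()-f0; print(z,f.round(2),r.read_tool_pos().round(5),r.read_time())
    if f[2]>22: break
```

```text
0.0727 [-2.22 -0.15  6.74] [0.5758  0.00704 0.07297] 15.5917
0.0724 [-3.66 -0.54 11.19] [0.5758  0.00702 0.07289] 15.9917
0.0721 [-5.13 -0.09 15.29] [0.57586 0.00703 0.07287] 16.3917
0.0718 [-5.78  0.99 18.98] [0.57587 0.00705 0.07281] 16.7917
0.0714 [-8.83  0.16 23.74] [0.57593 0.00702 0.07275] 17.1917
```

Run:
```python
from workcell import r
from h import *
f0=np.load("f0.npy"); c=xy(0,.04)
r.line_to(np.r_[c-[.0006,0],.0715],speed=.005); r.sleep(.4)
for i in range(2):
    print((r.read_contact_force()-f0).round(2),np.round(r.read_ft_torque(),3),r.read_tool_pos().round(5),r.read_time()); r.sleep(.2)
w=r.snapshot("wrist")["image"][:,:,::-1]; s=r.snapshot("scene")["image"][:,:,::-1]
cv2.imwrite("pics/w3.png",cv2.resize(w[190:300,120:520],None,fx=2,fy=2,interpolation=cv2.INTER_CUBIC))
cv2.imwrite("pics/s3.png",cv2.resize(s[160:220,220:420],None,fx=4,fy=4,interpolation=cv2.INTER_CUBIC))
cv2.imwrite("pics/t3.png",r.snapshot("top")["image"][:,:,::-1])
```

```text
[-3.33 -1.39 18.94] [-0.067  0.762  0.032] [0.57584 0.00704 0.0728 ] 17.8667
[-3.36 -0.12 20.02] [ 0.     0.769 -0.029] [0.57582 0.00703 0.07277] 18.0667
```

View pics/w3.png

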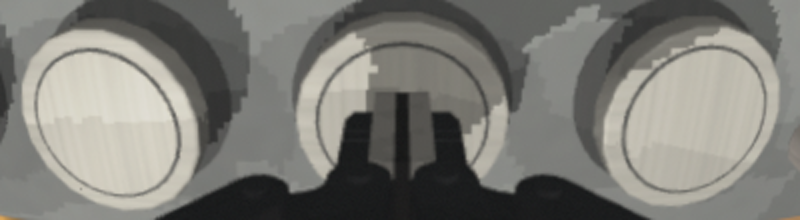

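View pics/s3.png

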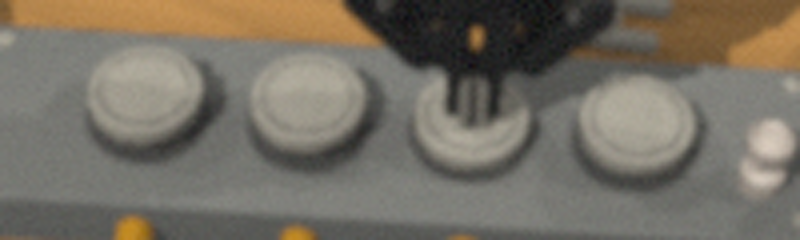

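View pics/t3.png

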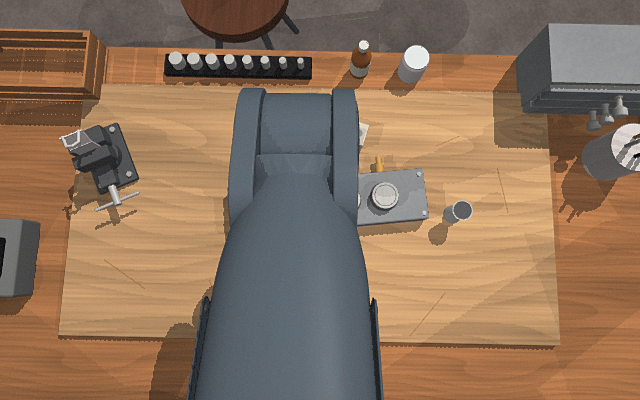

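The wrist and scene views show the pressed cover low and level, with its ring concentric and parallel to its neighbours' rings. The neighbouring covers and the stopper are undisturbed. The arm is still pushing at about 20 N against a firm stop, so I'm handing in.

Run:
```python
from workcell import r
print(r.read_contact_force(),r.read_time()); r.job_done()
```

```text
[-3.58419963 -0.18986839 19.22716978] 18.4167
the job is handed in; nothing more can be done
```

The rocking cover was the one at y = +40 mm on the manifold. I pressed it home at its centre and handed the job in at 18.4 s with the shut fingers still pushing down at about 19–20 N.

- **Finding it:** I pressed near the robot-side edge, about 20–22 mm off centre.
  - The covers at y = -120 and y = -40 did not dip under about 5–6 N. That is above the 3–4 N I meant to use, because the arm overshot on contact.
  - The cover at y = +40 dipped at least 2.5 mm at 3.4 N, and the wrist picture showed it leaning. Its first-touch reading was noisy, so the true dip may be somewhat different.
  - I did not probe the cover at y = +120.
- **Pressing it home:** The tool stopped at z = 72.8 mm and moved only about 0.2 mm more while the push rose from 7 to 24 N, so it is on a firm stop. I did not measure its height just before the press, so the 6 mm travel is inferred from the pictures.
- **Last checks:** The wrist and scene pictures show the cover low and level, with its neighbours and the stopper undisturbed. The arm hid part of the final top view, so I did not re-check the shaker cap, the pourer block or all of the spanner, though the arm never went near them.

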